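Slide the matchbox along the tray rail into its corner pocket

ROBOT

A 6-joint arm with a two-finger parallel gripper is mounted at the origin on a cart in front of the work surface, level with it; the furniture and walls round the work are solid. World frame = base frame: x ahead of the robot, y to its left, z up, the work surface at z = 0. Lengths are in m, angles in rad, forces in N, time in s.
With the tool pointing down it reaches from about 0.35 to 0.875 m from the base axis. Payload 15.5 kg.
Tool frame: the origin (TCP) lies on the centre line of the jaws, within the pads' length; the fingertips stand 8 mm ahead of it and the grasp point (between the pads) lies 11 mm behind it; z points along the fingers, y is the line along which they close (so a half turn about z gives the same grasp; the last joint's range is limited). The gripper opens to 85 mm and grips with 20 to 120 N. Pads are 22 mm wide; open, the fingers measure 114 mm over their backs; the gripper's body (76 mm by 85 mm) begins 54 mm behind the grasp point. The pads swing forward as they close: fully open they stand 13 mm farther back than shut.
Start: joints at [1.093, 0.494, 1.345, -0, 1.302, -0.096], TCP at [0.233, 0.58, 0.239] pointing down, gripper open.
Joint ranges: [-2.91, 2.91], [-0.82, 2.16], [0.22, 2.67], [-1.22, 4.37], [0.12, 2.79], [-3.08, 3.08]. Speed limits (rad/s): [1.89, 1.89, 2.57, 3.01, 3.01, 3.01].

INTERFACE

Orientations are given as a unit quaternion [w, x, y, z].
In Python, from cell import r, snapshot gives the robot as it stands. Calls block until the motion is done:
- r.move_ptp(position, orientation): joint-space move of the TCP to a pose.
- r.servo_line(position, orientation=None, v=0.15, f_stop=None): straight line of the TCP; orientation=None keeps the orientation; v is the mean speed in m/s. With f_stop (N) it stops when the force on the tool has changed by that much, and returns True; else False.
- r.movej(angles): joint-space move.
- r.grip(opening, newtons=None): finger opening in m; newtons is the grip in N (None keeps the last); returns when the fingers have stopped.
- r.dwell(seconds).
- r.solve_ik(position, orientation): joint angles nearest the present ones, or None.
- snapshot(name): name is "scene" or "side" or "wrist"; returns a dict with "img" (420x560x3 uint8, red, green, blue), "range_z" (420x560 float32, m along the optical axis (not along the pixel's ray), 0 where there is no reading), "fx", "fy", "cx", "cy" (pixels), "R" (3x3) and "t" (3): a world point X has camera coordinates R X + t. Camera axes: x right, y down, z forward; pixel columns grow to the right and rows downward; lengths in m; the calibration is good to about 2 mm. The wrist camera is an equidistant fisheye: a pixel r from the principal point sees the ray r / f radians off the axis. A picture is of the moment at which its call begins.
A pose or a line that the arm cannot do raises r.PlanningError and nothing moves.
- r.close_job(): hands the job in; it is judged then, once.
Readings, each from a call of its own:
- r.get_t(): time.
- r.get_qpos(): joint angles.
- r.get_qvel(): joint speeds.
- r.get_effort(): joint torques, N m.
- r.get_eef_pos(): TCP position.
- r.get_ee_rot(): TCP orientation.
- r.get_force(): force on the tool from outside, world axes, zero at the start.
- r.get_ft_torque(): the same for the moment, N m.
- r.get_width(): finger opening in m.
- r.get_finger_force(): force on a finger pad.
Only numpy, scipy, OpenCV 4.12 (cv2) and the standard library are available. Lean on these libraries where they do the work, as an engineer would, in place of code of your own. Each camera call takes 0.05 s, during which the arm holds its last target. There are 200 camera calls.

TASK

Without picking it up, push the matchbox straight back across the wooden tray with the fingers until its long side lies flush against the raised back rail, about midway along. Then, keeping it against the rail all the way, slide it along into the corner pocket behind the short metal divider until its end is home against the tray's end wall. The matchbox must stay flat on the tray, and everything else stays where it stands.

Things in the scene. Friction and masses are not known exactly. Their poses are not given: they have to be found in the camera images.
- tray: Low fixed wooden tray. Origin at the centre of its underside, x to the back (away from robot), y left along the rail. 184 mm deep (x), 414 mm long (y), floor at z = 8 mm, front edge open. Back rail along the far edge, inner face at x = 80 mm; end walls' inner faces at y = 195 and -195 mm. Rail and end walls 12 mm thick, top at z = 21 mm. A matchbox flush with the rail has its centre at x = 62 mm.
- divider: Short metal bar screwed to the tray floor near its left or right end (differs from run to run), parallel to the rail: 10 mm thick (x), 32 mm long (y), 14 mm high. Origin at the centre of its underside, at tray x = 33 mm, y = +165 or -165 mm; axes as the tray's. Divider, rail and end wall form the pocket, 42 mm wide; the seated matchbox sticks out of its mouth by about 8 mm.
- pocket (a point): Point midway between divider and rail, half-way along the divider, 8 mm above the tray floor. The seated matchbox's centre lies within 5 mm of it (3 mm nearer the end wall, at tray y = +168 or -168 mm). Axes as the tray's.
- matchbox_centre (a point): Centre of the closed matchbox lying flat near the middle of the tray, not against the rail: 54 mm long (x of this point), 36 mm wide (y), 16 mm high (z; underside 8 mm below); 20 to 45 g. It starts with its long side within about 30 degrees of the rail's direction (x roughly along the tray's +y). It slides when pushed.
- tin: Small round food tin, 57 mm across, 72 mm high, standing loose on the tray at the end away from the divider. Origin at the centre of its underside. Leave alone.
- garlic: Garlic bulb, about 60 mm across, 58 mm high, loose in the front left corner of the tray. Origin under its centre. Leave alone.
- spice_jar: Spice jar, 41 mm across, 105 mm high, standing on the worktop beside an end of the tray. Origin at the centre of its underside. Leave alone.
- mug: Mug, 78 mm across without the handle, 101 mm high, standing on the worktop beside an end of the tray. Origin at the underside. Leave alone.
- jam_jar: Jam jar, 66 mm across, 90 mm high, standing on the worktop beside an end of the tray. Origin at the centre of its underside. Leave alone.
- pepper_mill: Pepper mill, 58 mm across, 170 mm high, standing on the worktop beside an end of the tray. Origin at the centre of its underside. Leave alone.
Things that resemble listed ones, but are neither listed nor needed, are in the scene too. What is shaped like the part that bears matchbox_centre but blue or yellow is not meant.

How it is judged:
By the outcome, as a careful person would: the job done as asked, in the order asked, and still so for the second after the job is handed in, with the robot touching nothing.
It also fails if it takes over 53 s, if anything falls off the work surface, if the arm or the gripper's body presses on something with over 40 N, if the wrist force passes 120 N, or if a joint passes its speed limit or range.

## Working session

There is one attempt and no reset: what is moved stays moved. The work goes in short steps, each a Python script; the robot and the scene stay as the last script left them, time stands still between calls to the robot, and variables do not carry over. Pictures are saved under pics/ and viewed, at most 10 in all, crops included, and the job is handed in when it is done.

```bash
mkdir -p pics; ls; cat > h.py <<'E'
import numpy as np, cv2
from cell import r, snapshot
def save(s,f,crop=None,k=1):
    im=s["img"][:,:,::-1]
    if crop: a,b,c,d=crop; im=im[b:d,a:c]
    cv2.imwrite(f,cv2.resize(im,None,fx=k,fy=k,interpolation=cv2.INTER_CUBIC))
def cloud(s):
    z=s["range_z"]; v,u=np.mgrid[:z.shape[0],:z.shape[1]]
    P=np.stack([(u-s["cx"])/s["fx"]*z,(v-s["cy"])/s["fy"]*z,z],-1)
    return (P-s["t"])@s["R"]
E
python3 - <<'E'
from h import *
import pickle
for n in("scene","side"):
    s=snapshot(n); pickle.dump(s,open(n+".pkl","wb")); save(s,f"pics/{n}.png",k=1.4)
    print(n,s["fx"],s["R"].round(3).tolist(),s["t"])
print(r.get_t(),r.get_ee_rot())
E
```

```text
pics
scene 482.23477002111827 [[0.768, -0.64, -0.005], [-0.434, -0.516, -0.739], [0.47, 0.57, -0.674]] [-0.33336834  0.2346915   1.01397171]
side 483.38382075653664 [[0.961, -0.275, -0.017], [-0.172, -0.548, -0.818], [0.216, 0.79, -0.574]] [-0.44291057  0.12625959  1.19952599]
0.1 [-1.62736340e-04  1.90220936e-01  9.81741142e-01 -5.46230952e-04]
```

View pics/scene.png

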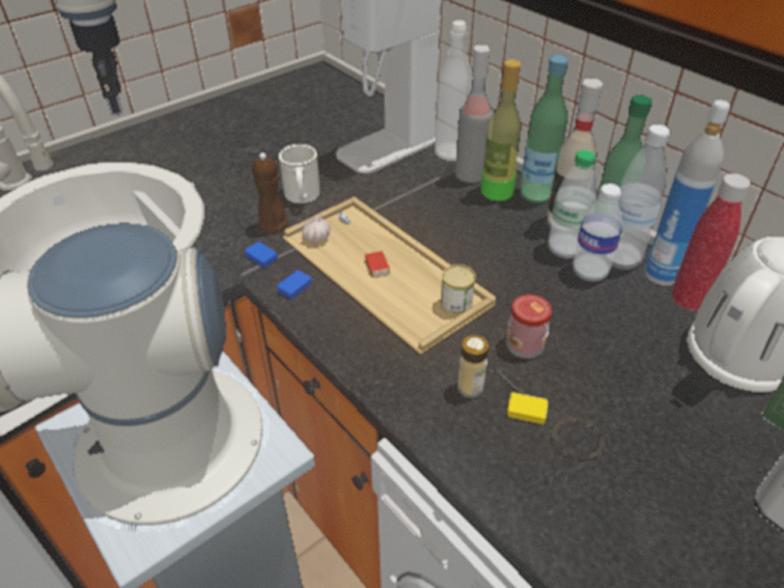

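View pics/side.png

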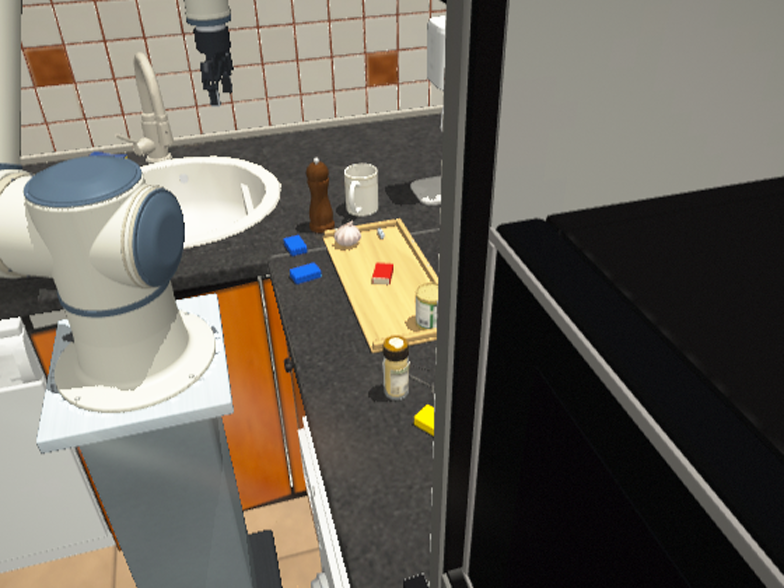

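The red box at (376,264) in the scene view is the candidate. The blue boxes at (262,254) and (294,284) and the yellow one at (527,408) are lookalikes. The divider is at the left end, at (344,217). Next I'll measure and make a close crop.

```bash
python3 - <<'E'
from h import *
import pickle
s=pickle.load(open("scene.pkl","rb")); P=cloud(s)
hsv=cv2.cvtColor(s["img"],cv2.COLOR_RGB2HSV)
# tray top-rail points: wood coloured
m=((P[...,2]>0.004)&(P[...,2]<0.028)&(hsv[...,0]>10)&(hsv[...,0]<28)&(hsv[...,1]>70)).astype(np.uint8)
m[:140]=0; m=cv2.morphologyEx(m,cv2.MORPH_OPEN,np.ones((2,2)))
n,l,st,_=cv2.connectedComponentsWithStats(m); k=1+st[1:,4].argmax(); print(st[k])
Q=P[l==k]; print(cv2.minAreaRect(Q[:,:2].astype(np.float32)), np.percentile(Q[:,2],[5,50,95]))
box=cv2.boxPoints(cv2.minAreaRect(Q[:,:2].astype(np.float32)));print(box)
red=((hsv[...,0]<8)|(hsv[...,0]>172))&(hsv[...,1]>120)&(P[...,2]<.04)&(P[...,2]>0.018)
red[:170]=0;red[205:]=0;red[:,:250]=0;red[:,290:]=0
R=P[red];print(len(R),R.mean(0),cv2.minAreaRect(R[:,:2].astype(np.float32)))
for nme,(u,v) in dict(tin=(458,270),garlic=(316,228),jam=(530,303),spice=(474,344),mill=(265,165),mug=(300,155)).items():
    print(nme,P[int(v/1.4),int(u/1.4)].round(3))
# orthophoto at floor z=.008, 1 mm/px, tray centre region
c=Q[:,:2].mean(0);print(c)
x=c[0]+.25-np.arange(500)*.001; y=c[1]+.3-np.arange(600)*.001
Y,X=np.meshgrid(y,x); W=np.stack([X,Y,np.full_like(X,.008)],-1)@s["R"].T+s["t"]
o=cv2.remap(s["img"],(W[...,0]/W[...,2]*s["fx"]+s["cx"]).astype(np.float32),(W[...,1]/W[...,2]*s["fy"]+s["cy"]).astype(np.float32),cv2.INTER_CUBIC)
print("ortho x0,y0",x[0],y[0]); cv2.imwrite("pics/ortho.png",o[:,:,::-1])
E
```

```text
[ 205  142  150  112 5926]
((0.31829994916915894, -0.23767691850662231), (1.1754904985427856, 0.3603690266609192), 61.717803955078125) [0.00356065 0.00696321 0.01956766]
[[-0.11885723 -0.6698858 ]
 [ 0.19849262 -0.8406339 ]
 [ 0.75545716  0.19453198]
 [ 0.43810728  0.3652801 ]]
156 [0.47826384 0.10100271 0.0224433 ] ((0.4792279601097107, 0.10189981758594513), (0.054512202739715576, 0.03449808433651924), 64.79405975341797)
tin [ 0.538 -0.056  0.074]
garlic [0.434 0.237 0.046]
jam [ 0.558 -0.201  0.087]
spice [ 0.414 -0.215  0.102]
mill [0.399 0.338 0.155]
mug [0.536 0.435 0.077]
[0.48164543 0.06934574]
ortho x0,y0 0.7316454257963041 0.36934573761193584
```

View pics/ortho.png

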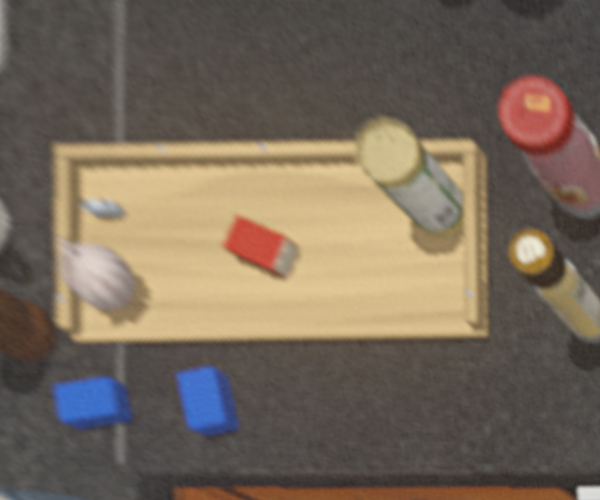

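The crop and orthophoto show the red box at about (260,247) in the ortho, its long side about 25° off the rail. The divider is at left (102,207), the tin at lower right (438,235) and the garlic at front left. I'll go above the tray for one wrist look.

```bash
cat >> h.py <<'E'
def wortho(s,f,z=.008,x0=.62,y0=.32,h=.26,w=.46,k=.0006):
    x=x0-np.arange(int(h/k))*k; y=y0-np.arange(int(w/k))*k
    Y,X=np.meshgrid(y,x); C=np.stack([X,Y,np.full_like(X,z)],-1)@np.array(s["R"]).T+s["t"]
    rho=np.hypot(C[...,0],C[...,1]); th=np.arctan2(rho,C[...,2])
    u=s["cx"]+s["fx"]*th*C[...,0]/rho; v=s["cy"]+s["fy"]*th*C[...,1]/rho
    o=cv2.remap(s["img"],u.astype(np.float32),v.astype(np.float32),cv2.INTER_CUBIC)
    cv2.imwrite(f,o[:,:,::-1])
E
python3 - <<'E'
from h import *
q=[0,0,1,0]
print(r.solve_ik([.44,.095,.28],q))
r.move_ptp([.44,.095,.28],q)
s=snapshot("wrist"); wortho(s,"pics/w1.png"); print(r.get_t(),s["t"],np.array(s["R"]).T@-np.array(s["t"]))
E
```

```text
[ 7.98513981e-02  2.01176559e-01  1.69337583e+00 -4.44089210e-16
  1.24704026e+00 -1.49094493e+00]
2.0583 [-0.09616129 -0.47150614  0.27872017] [0.35792536 0.09594116 0.41465009]
```

View pics/w1.png

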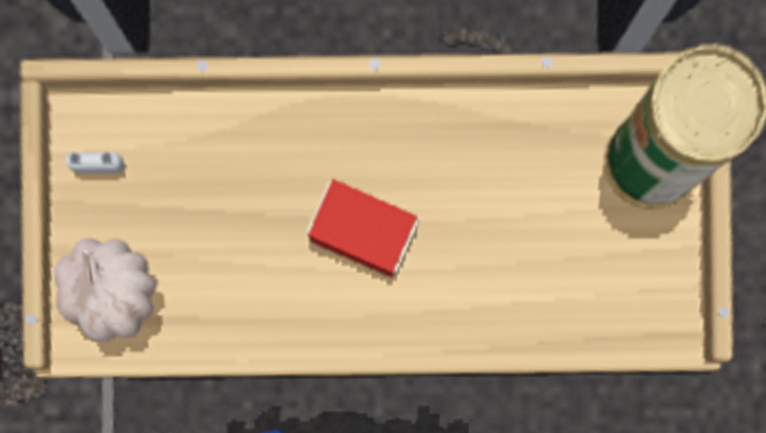

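The wrist orthophoto shows the tray edges (front edge (45,377)–(720,369)) with a yaw of about 0.7°. Tray origin is about (0.488, 0.094). The box corners are (332,180), (417,216), (394,275) and (308,236), giving a centre of about (0.479, 0.1025), tilted 23°. I'll push it back with two spread fingers.

```bash
cat >> h.py <<'E'
PSI=.012; O=np.array([.488,.0943])
def W(x,y,z): c,s=np.cos(PSI),np.sin(PSI); return [O[0]+c*x-s*y, O[1]+s*x+c*y, z]
def Q(yaw):  # tool down, tool y at tray yaw from +y
    a=(yaw+PSI)/2; return [0,-np.sin(a),np.cos(a),0]
E
python3 - <<'E'
from h import *
r.grip(.025,20)
y=.008
r.move_ptp(W(-.070,y,.06),Q(0))
print(r.servo_line(W(-.070,y,.012),v=.04,f_stop=4),r.get_eef_pos(),r.get_force(),r.get_width())
z=r.get_eef_pos()[2]+.003
r.servo_line(W(-.070,y,z),v=.05)
print(r.servo_line(W(-.0,y,z),v=.06,f_stop=8),r.get_eef_pos(),r.get_force())
print(r.servo_line(W(.038,y,z),v=.025,f_stop=6),r.get_eef_pos(),r.get_force())
print(r.get_t())
r.servo_line(W(.015,y,z),v=.06)
s=snapshot("wrist"); wortho(s,"pics/w2.png"); print(r.get_t(),np.array(s["R"]).T@-np.array(s["t"]))
E
```

```text
True [0.41777129 0.10145113 0.01589618] [-0.76619005  0.20667985  8.8230537 ] 0.024713572773565708
False [0.48751031 0.10230914 0.01888638] [ 0.15916285 -0.84451383 -0.93502851]
True [0.52124001 0.10266809 0.018566  ] [-0.79808591 -0.74696672  0.34875212]
7.3417
7.8417 [0.42082628 0.10202031 0.15387063]
```

View pics/w2.png

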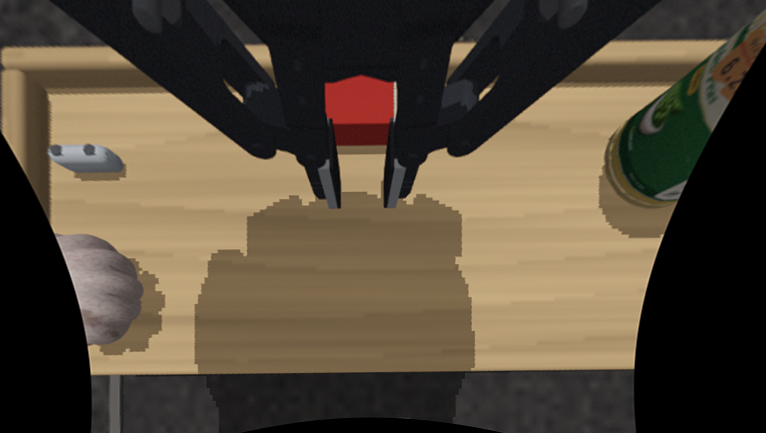

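The box is flush on the rail: it stopped at x=0.521, as predicted. Its right end is at about column 396, near tray y −0.01. Next I'll push on that end with closed fingers, drifting slightly toward the rail.

```bash
python3 - <<'E'
from h import *
r.servo_line(W(.0,.008,.07),v=.12)
r.grip(0.0)
h=np.pi/2
q=min((Q(h),Q(-h)),key=lambda q:(lambda j:9 if j is None else abs(j[5]))(r.solve_ik(W(.061,-.05,.08),q)))
print(q,r.solve_ik(W(.061,-.05,.08),q))
r.move_ptp(W(.060,-.05,.08),q)
print(r.servo_line(W(.060,-.05,.012),v=.05,f_stop=4),r.get_eef_pos(),r.get_force(),r.get_width())
z=r.get_eef_pos()[2]+.003
r.servo_line(W(.060,-.05,z),v=.05)
r.servo_line(W(.0605,-.0,z),v=.05,f_stop=8)
print(r.servo_line(W(.062,.085,z),v=.04,f_stop=8),r.get_eef_pos(),r.get_force(),r.get_t())
s=snapshot("wrist"); wortho(s,"pics/w3.png"); s=snapshot("scene"); save(s,"pics/s3.png",(190,130,370,250),4)
E
```

```text
[0, np.float64(0.7028514380713489), np.float64(0.7113366685339909), 0] [-2.65321979e-02  5.99594811e-01  1.69068780e+00 -4.44089210e-16
  8.51310041e-01 -3.85321979e-02]
True [0.54845085 0.04501529 0.0160352 ] [-0.83742983  0.11379504  9.70099915] -0.00022995607929398812
False [0.54903898 0.17993247 0.01905082] [ 0.23838462 -1.27859733 -0.56943931] 15.0
```

View pics/s3.png

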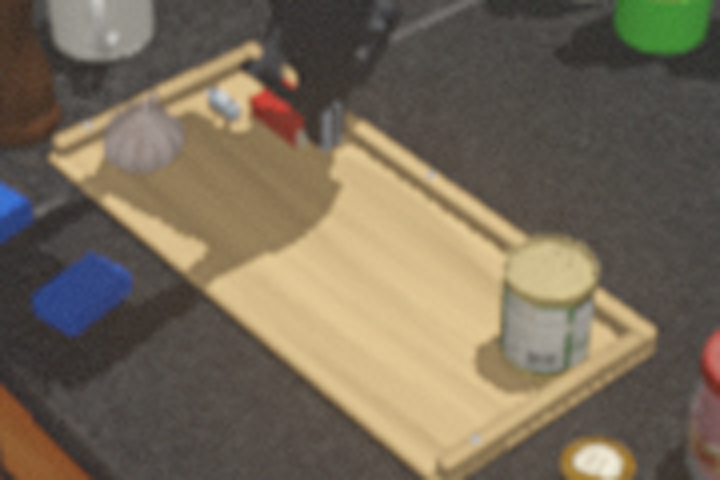

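View pics/w3.png

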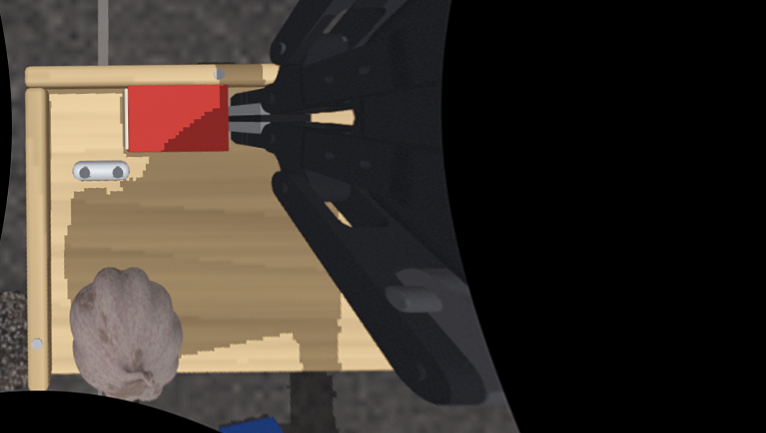

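Box top is at (125–228, 85–152), still flush with the rail and clear of the divider at (101,171). Continuing home.

```bash
python3 - <<'E'
from h import *
z=.019
print(r.servo_line(W(.0623,.115,z),v=.04,f_stop=8),r.get_eef_pos())
print(r.servo_line(W(.063,.137,z),v=.02,f_stop=6),r.get_eef_pos(),r.get_force(),r.get_t())
r.servo_line(W(.0625,.10,z),v=.08); r.servo_line(W(.058,.06,.12),v=.12)
r.move_ptp(W(-.04,.10,.20),Q(np.pi/2*-1) if False else [0,.70285,.71134,0])
s=snapshot("wrist"); wortho(s,"pics/w4.png"); print(r.get_t(),np.array(s["R"]).T@-np.array(s["t"]))
E
```

```text
False [0.5488875  0.20995901 0.01898378]
True [0.5490611  0.22470623 0.01881441] [ 1.61036577 -4.55969781  2.78554448] 16.75
18.9667 [0.44572748 0.27693817 0.33469191]
```

View pics/w4.png

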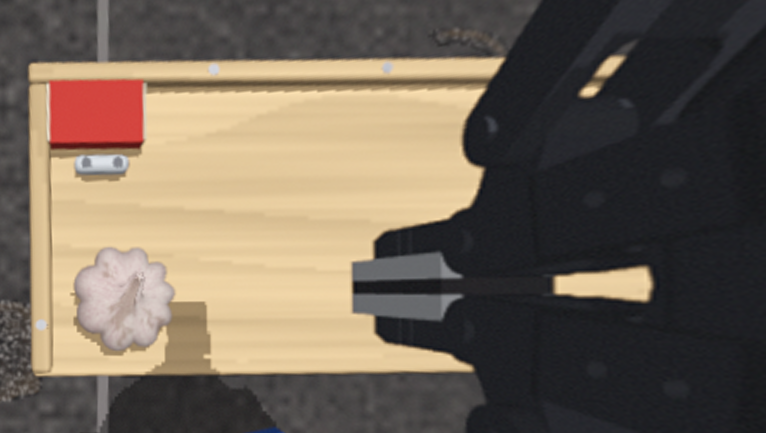

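The box at (48–143, 82–147) is home against the end wall, flush with the rail and behind the divider at (101,164). Nothing else in view has moved, so I'm handing in.

```bash
python3 -c "
from h import *
print(r.close_job())"
```

```text
the job is handed in; nothing more can be done
None
```

The red matchbox was pushed back flush against the rail, slid along it into the left corner pocket and seated against the end wall; the last picture confirms this and shows the garlic undisturbed, the tin (out of its view) was last seen standing in place mid-slide, and the job was handed in at about 19 s.

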